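# Refit a hob knob and hold it pressed

## Task

One knob of the two-burner gas hob was pulled off for washing and lies on the drying mat. Put it back on the bare valve stem, turned so that the flat in its hole meets the flat of the stem, push it fully home, and press knob and stem all the way in against the spring, as one does to light the burner. Finish while still gripping the knob and keeping it pressed in; do not turn the other knob and leave the white mug, lemon and garlic where they are.

Things in the scene. Friction and masses are not known exactly. Their poses are not given: they have to be found in the camera images.
- knob_center (a point): Loose black cooker knob, 36 mm tall, upright on the 3 mm mat; point on its axis 18 mm above its underside, z up. Round skirt 46 mm across, 7 mm high; above it a straight bar grip up to the flat top, 43 mm long along the knob's x, 18 mm wide along its y. White pointer line on the +x half of the top and the +x end. 40 to 65 g.
- knob_hole (a point): Inner end of the knob's D-shaped hole, on its axis 15 mm above its underside, axes as knob_center. The hole is open below, 13.8 mm across; its flat is on the +x (pointer) side, 2.4 mm from the axis. The knob is fully home when this point meets stem_tip.
- stem_tip (a point): Centre of the top end of the bare upright brass valve stem; sinks as it is pressed. 12 mm diameter, 2 mm chamfer at the tip; x points out of its flat, which is 1.5 mm from the axis (a dark slot across the tip runs parallel to the flat), z up. The knob fits one way only, knob x (pointer) along this x, with about 0.9 mm play and 0.15 rad when centred.
- bare_control: Round metal disc, 58 mm across, on the hob's front panel at the left or the right of the two control places; the bare stem rises from its centre to 24 mm above it. Origin on the stem's axis, at the hob's top. With the knob home and pressed fully in, about 3 mm stay free between skirt and disc.
- stem (a joint): How far the valve stem is pressed in, m: 0 released, 0.006 fully in (hard stop). The spring pushes back with 4 N at first and about 9 N when fully in.
- stem_turn (a joint): Angle of the stem about its upright axis, rad, positive anticlockwise from above; at 0 its flat faces along the hob's x (away from the robot). It stands anywhere from 0 to 1.6 and is stiff to turn (0.12 N m).
- hob: Steel two-burner gas hob, 290 mm deep (x), 440 mm wide (y), on the worktop; origin under its centre, x away from its control side. Top 62 mm above the worktop; wire pan supports rise to 96 mm and begin 58 mm behind the control axes. The two controls are 90 mm apart, 100 mm in front of the hob's centre line. Fixed.
- other_pointer (a point): White pointer end of the other knob, which is in place on the second control (same shape as the loose one, its top 47 mm above the hob's top); the point is on the top edge of its bar, 21.5 mm from its turning axis. This knob must not be turned.
- mat: Grey ribbed drying mat, 170 x 125 x 3 mm, on the worktop left of the hob; origin under its centre. Fixed. (Above the rear of hob and worktop, right of the mat, hangs a wall cabinet: lowest edge 0.5 m up, front 0.58 m ahead of the base: swing a raised arm past it close to the base.)
- mug: White mug, 84 mm across without its handle, 89 mm tall, behind the mat; origin under it. Leave it standing.
- lemon: Lemon at the far left of the mat, about 72 x 57 x 58 mm. Leave it lying.
- garlic: Garlic bulb behind the mat, 60 mm. Leave it lying.
There are look-alikes about, which are no part of the job. Leave any blue or turquoise look-alike of the part that bears knob_center alone.

How it is judged:
By the outcome, as a careful person would: the job done as asked, in the order asked, and still so for the second after the job is handed in, while the arm keeps its last pose, push and grip.
It also fails if it takes over 45 s, if anything falls off the work surface, if the arm or the gripper's body presses on something with over 40 N, if the wrist force passes 120 N, or if a joint passes its speed limit or range.

## Robot

A 6-joint arm with a two-finger parallel gripper is mounted at the origin on a cart in front of the work surface, level with it; the furniture and walls round the work are solid. World frame = base frame: x ahead of the robot, y to its left, z up, the work surface at z = 0. Lengths are in m, angles in rad, forces in N, time in s.
With the tool pointing down it reaches from about 0.35 to 0.775 m from the base axis. Payload 7.3 kg.
Tool frame: the origin (TCP) lies where the fingers leave the gripper's body, on its centre line; the fingertips stand 66 mm ahead of it and the grasp point (between the pads) lies 47 mm ahead of it (robot.tips_ahead is the distance from the TCP to the fingertips, in m); z points along the fingers, y is the line along which they close (so a half turn about z gives the same grasp; the last joint's range is limited). The gripper opens to 92 mm and grips with 3 to 60 N. Pads are 19 mm wide; open, the fingers measure 130 mm over their backs; the gripper's body (75 mm by 190 mm) begins 47 mm behind the grasp point.
Start: joints at [1.141, 0.342, 1.524, -0, 1.275, -0.146], TCP at [0.147, 0.504, 0.292] pointing down, gripper open.
Joint ranges: [-2.53, 2.53], [-0.77, 2.02], [0.04, 2.7], [-1, 4.14], [0.28, 2.66], [-3.11, 3.11]. Speed limits (rad/s): [2.57, 2.57, 3.14, 3.14, 3.14, 3.14].

## Interface

Orientations are given as [roll, pitch, yaw] about the fixed x, y, z axes, in that order (R = Rz(yaw) Ry(pitch) Rx(roll)).
In Python, from cell import robot gives the robot as it stands.
- The arm moves only by the shell command python3 -m inch 'ROWS' [FORCE]. ROWS is a JSON object of lists of equal length, an entry for each row: "travel": the shift along the tool's x, y, z in mm, a list of three; "turn": the turn about the tool's z in units of 5 degrees (1.0 is 5 degrees); "claw": the closure, from -1 (fully open) to 1 (shut). A call has 1 to 12 rows; each row is the pose to reach, as a shift and turn from the pose commanded when the call began, along the tool's axes at that moment; what a row does not reach only later rows make up. A row lasts 1/10 s, in which the tool goes at most 50 mm and 8.59 degrees, less where a joint would pass 70% of its speed; a pose out of reach is approached as far as the arm can. A call with a gripper value outside its range is refused whole. The fingers move at their own pace and stop on an object; FORCE is the grip in N (left out, the last holds). Time passes only in rows, so rows that repeat a pose let the fingers close. It gives the time, the measured TCP pose, the force, the opening and the grip force at its end, in the units of the state.
- robot.observe(): the state, without advancing time (a new reading comes with each control period).
- robot.read_camera(name): name is "scene" or "top" or "wrist"; returns a dict with "pixels" (400x640x3 uint8, red, green, blue), "fx", "fy", "cx", "cy" (pixels), "k1" (the pictures are not rectified: a ray, as slopes to the right and down, at radius r is drawn at 1 + k1 r^2 times it, then the intrinsics apply), "cam_to_world" (4x4, takes a point from camera to world coordinates). Camera axes: x right, y down, z forward; pixel columns grow to the right and rows downward; lengths in m; the calibration is good to about 2 mm. A picture is of the moment at which its call begins. There is no depth.
- robot.hand_in(): hands the job in; it is judged then, once.
The state is a dict: "time": time; "qpos": joint angles; "qvel": joint speeds; "joint_efforts": joint torques, N m; "tool_pos": TCP position; "tool_rot": TCP orientation; "contact_force": force on the tool from outside, world axes, zero at the start; "torque": the same for the moment, N m; "opening": finger opening in m; "grip_force": force on a finger pad.
Only numpy, scipy, OpenCV 4.12 (cv2) and the standard library are available. Lean on these libraries where they do the work, as an engineer would, in place of code of your own. Each camera call takes 0.05 s, during which the arm holds its last target. There are 200 camera calls.

## Working session

There is one attempt and no reset: what is moved stays moved. The work goes in short steps, Python scripts to look and compute and a shell command to move; the robot and the scene stay as the last step left them, time stands still between calls to the robot, and variables do not carry over. Pictures are saved under pics/ and viewed, at most 10 in all, crops included, and the job is handed in when it is done.

```bash
mkdir -p pics; ls
cat > h.py <<'E'
import numpy as np, cv2
from cell import robot
def cam(n):
    c=robot.read_camera(n); c['pixels']=np.array(c['pixels']); c['T']=np.array(c['cam_to_world']); return c
def save(c,f,box=None,s=1):
    im=c['pixels'][:,:,::-1]
    if box: im=im[box[1]:box[3],box[0]:box[2]]
    cv2.imwrite(f,cv2.resize(im,None,fx=s,fy=s,interpolation=cv2.INTER_CUBIC))
def ray(c,u,v):
    d=np.array([(u-c['cx'])/c['fx'],(v-c['cy'])/c['fy']]); p=d.copy()
    for _ in range(20): p=d/(1+c['k1']*(p@p))
    T=c['T']; return T[:3,3],T[:3,:3]@np.array([p[0],p[1],1])
def onz(c,u,v,z):
    o,d=ray(c,u,v); return o+d*(z-o[2])/d[2]
def proj(c,P):
    T=c['T']; q=T[:3,:3].T@(np.array(P)-T[:3,3]); p=q[:2]/q[2]; p=p*(1+c['k1']*(p@p))
    return np.array([p[0]*c['fx']+c['cx'],p[1]*c['fy']+c['cy']])
E
python3 - <<'E'
from h import *
a=cam('scene');b=cam('top');w=cam('wrist')
for c,n in((a,'scene'),(b,'top'),(w,'wrist')):
    print(n,c['T'].round(3).tolist(),c['fx'],c['k1'])
im=np.vstack([np.hstack([a['pixels'],b['pixels']])])
save(a,'pics/s.png');save(b,'pics/t.png')
print(robot.observe())
E
```

```text
pics
scene [[0.603, -0.535, 0.591, -0.184], [-0.797, -0.417, 0.436, -0.4], [0.013, -0.734, -0.679, 0.907], [0.0, 0.0, 0.0, 1.0]] 490.1841815635076 -0.043680017335377394
top [[0.024, -0.985, 0.168, 0.346], [-1.0, -0.023, 0.01, 0.105], [-0.006, -0.168, -0.986, 1.195], [0.0, 0.0, 0.0, 1.0]] 400.81501295088566 -0.03369819978423263
wrist [[0.279, 0.923, 0.266, 0.075], [0.96, -0.268, -0.078, 0.525], [-0.001, 0.277, -0.961, 0.385], [0.0, 0.0, 0.0, 1.0]] 305.12067634110355 -0.027865592782717722
{'time': 0.15, 'qpos': array([ 1.14101515e+00,  3.42601670e-01,  1.52474903e+00, -2.42759476e-05,
        1.27537496e+00, -1.46051715e-01]), 'qvel': array([ 0.00207918, -0.00173034, -0.0026568 , -0.00115867, -0.0018756 ,
        0.00089911]), 'joint_efforts': array([ 1.28719217e-03, -4.31466472e+01, -2.44357681e+01,  7.18999864e-02,
        5.35675942e-02, -1.07835019e-04]), 'tool_pos': array([0.14689258, 0.50382053, 0.29170127]), 'tool_rot': array([-3.14046833e+00, -1.41920620e-04,  2.85787019e+00]), 'contact_force': array([ 0.22973682, -0.00411332,  0.17369679]), 'torque': array([ 0.00683308, -0.00288998, -0.00577053]), 'grip_force': 0.0, 'opening': 0.09174942707142134}
```

View pics/t.png

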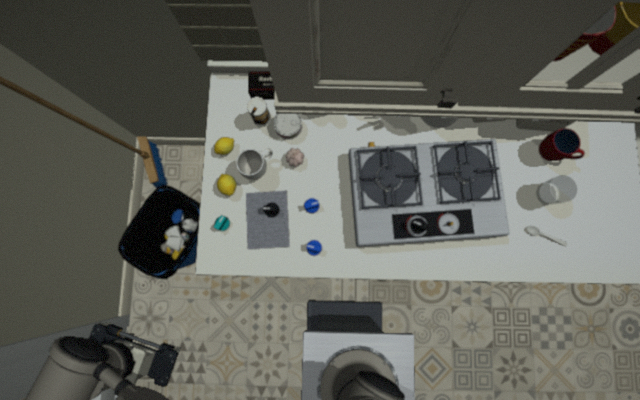

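View pics/s.png

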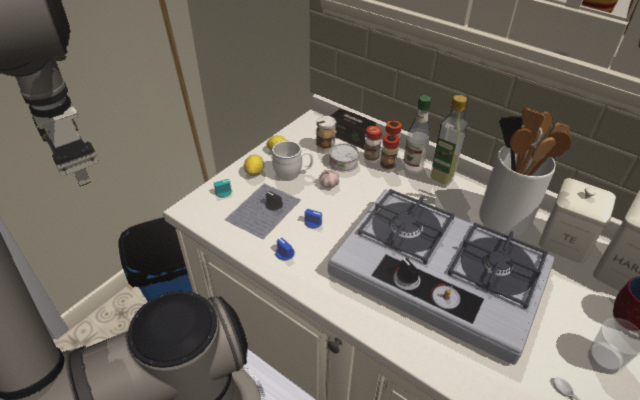

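Top view: the black knob on the mat is at (270,210). Look-alikes are blue at (312,205) and (314,248) and turquoise at (222,223). Only the black one is on the mat, so that is the one meant. The bare disc is the right control (449,224); the other knob is in place at (417,226). I'll confirm in one crop and measure.

Run:
```python
from h import *
b=cam('top');a=cam('scene')
def crop(c,x,y,w,h,s): return cv2.resize(c['pixels'][y:y+h,x:x+w,::-1],None,fx=s,fy=s,interpolation=cv2.INTER_CUBIC)
k=crop(b,245,190,50,37,8);o=crop(b,392,208,90,37,8)[:296,:400]
o=crop(b,400,206,75,37,8)[:, :400]
o=crop(b,425,206,50,37,8)
k2=crop(a,250,185,50,37,8);o2=crop(a,420,277,50,37,8)
cv2.imwrite('pics/c1.png',np.vstack([np.hstack([k,o]),np.hstack([k2,o2])]))
print('knob',onz(b,269,210,.02),'stem',onz(b,449,224,.064), 'other',onz(b,417,226,.1))
print('scene knob',onz(a,273,200,.02),'stem',onz(a,446,297,.064))
```

```text
knob [0.49487058 0.27003245 0.02      ] stem [ 0.46130391 -0.24752888  0.064     ] other [ 0.45015971 -0.14824752  0.1       ]
scene knob [0.50041755 0.26574126 0.02      ] stem [ 0.46448556 -0.24854282  0.064     ]
```

View pics/c1.png

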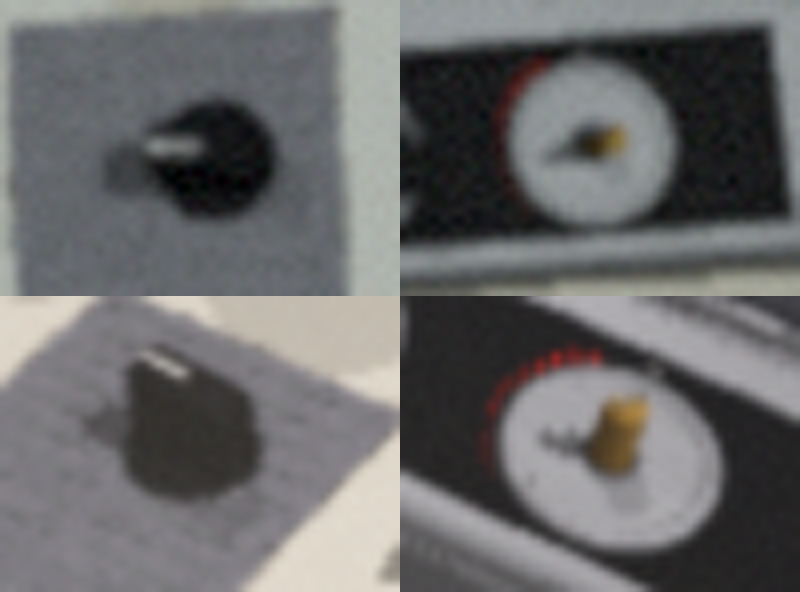

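The crop confirms it: the loose black knob's pointer is towards +y (left), and the brass stem is on the right control. Both views agree to about 5 mm. Moving over the knob for a closer look.

```bash
python3 -m inch '{"travel":[[-402,-129,85],[-402,-129,85],[-402,-129,85],[-402,-129,85],[-402,-129,85],[-402,-129,85],[-402,-129,85],[-402,-129,85],[-402,-129,85],[-402,-129,85],[-402,-129,85],[-402,-129,85]],"turn":[14.75,14.75,14.75,14.75,14.75,14.75,14.75,14.75,14.75,14.75,14.75,14.75],"claw":[-1,-1,-1,-1,-1,-1,-1,-1,-1,-1,-1,-1]}'
python3 - <<'E'
from h import *
s=robot.observe();print(s['tool_pos'],s['tool_rot'])
w=cam('wrist');np.save('w.npy',w,allow_pickle=True);save(w,'pics/w1.png')
print(w['T'].round(3).tolist())
b=cam('top');a=cam('scene')
print(proj(w,[.497,.268,.039]),proj(w,[.497,.268,.003]))
E
```

```text
time: 1.45
tool_pos: [0.4959, 0.2683, 0.2074]
tool_rot: [-3.141, -0.0, 1.572]
contact_force: [-0.7, 0.8, 0.8]
opening: 0.0918
grip_force: 0.0
[0.49592792 0.26831205 0.20741192] [-3.14124004e+00 -2.77575277e-04  1.57245537e+00]
[[1.0, 0.003, -0.0, 0.496], [0.003, -0.961, -0.277, 0.343], [-0.001, 0.277, -0.961, 0.301], [0.0, 0.0, 0.0, 1.0]]
[323.05909192 198.81288641] [322.90799127 188.94810205]
```

View pics/w1.png

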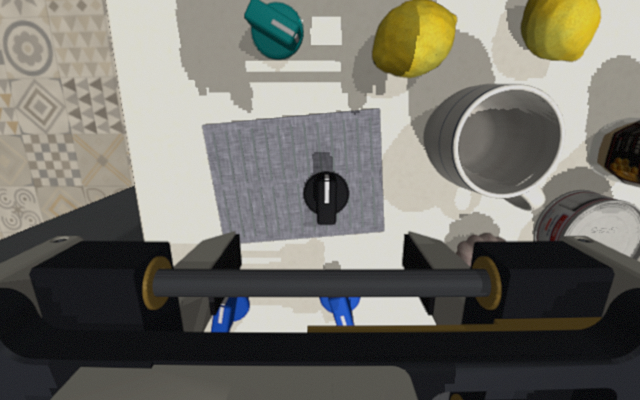

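Wrist view: the knob is at (326,195) with its pointer towards the top of the picture (+y). The mug is at (507,140), the garlic at (478,245). Measuring knob axis, pointer and mug clearance.

```bash
cat > m.py <<'E'
from h import *
w=np.load('w.npy',allow_pickle=True).item()
p=w['pixels'].astype(int); x0,y0,x1,y1=295,160,360,232
g=p[y0:y1,x0:x1].max(2)
dark=(g<45).astype(np.uint8)
n,l,st,ce=cv2.connectedComponentsWithStats(dark); i=1+np.argmax(st[1:,4]); print('dark',st[i],ce[i]+[x0,y0])
m=l==i
# skirt extremes: left/right columns
ys,xs=np.nonzero(m); print('L/R',xs.min()+x0,xs.max()+x0+1)
L=onz(w,xs.min()+x0-.5,ys[xs==xs.min()].mean()+y0,.008);R=onz(w,xs.max()+x0+.5,ys[xs==xs.max()].mean()+y0,.008)
print('skirt',L,R,(L+R)/2,np.linalg.norm(R-L))
hull=cv2.fillConvexPoly(np.zeros_like(dark),cv2.convexHull(np.c_[xs,ys].astype(np.int32)),1)
wh=((g>130)&(hull>0)); yy,xx=np.nonzero(wh); print('white n',len(xx))
P=np.array([onz(w,x+x0,y+y0,.039)[:2] for x,y in zip(xx,yy)]);c=P.mean(0);u=np.linalg.svd(P-c)[2][0];u*=np.sign(u[1])
t=(P-c)@u;print('line c',c,'dir',np.arctan2(u[1],u[0]),'ends',c+u*t.min(),c+u*t.max())
# bottom of bar: -x end at the top height
print('bar low end',onz(w,(xs[ys==ys.max()].mean()+x0),ys.max()+y0+.5,.039))
for v in range(y0+5,y1-5,4): print(v,[onz(w,a,v,.039)[0].round(4) for a in (xs[ys==v-y0].min()+x0-.5,xs[ys==v-y0].max()+x0+.5)] if (ys==v-y0).any() else '')
for q in((507,195),(426,140),(440,180),(455,110)): print('mug rim',q,onz(w,*q,.089))
print('garlic',onz(w,460,245,.03))
E
python3 m.py
```

```text
dark [   9   11   45   53 1548] [325.66795866 196.15826873]
L/R 304 349
skirt [0.4777233  0.26505741 0.008     ] [0.52240279 0.26519137 0.008     ] [0.50006304 0.26512439 0.008     ] 0.04467969479697587
white n 93
line c [0.50038962 0.27437118] dir 1.7372294098955108 ends [0.5043552  0.25076472] [0.49830818 0.28676169]
bar low end [0.49933019 0.24453436 0.039     ]
165 
169 
173 [np.float64(0.4912), np.float64(0.5069)]
177 [np.float64(0.4859), np.float64(0.513)]
181 [np.float64(0.4824), np.float64(0.5158)]
185 [np.float64(0.4806), np.float64(0.5176)]
189 [np.float64(0.4797), np.float64(0.5186)]
193 [np.float64(0.4796), np.float64(0.5196)]
197 [np.float64(0.4796), np.float64(0.5188)]
201 [np.float64(0.4804), np.float64(0.518)]
205 [np.float64(0.4831), np.float64(0.5163)]
209 [np.float64(0.4857), np.float64(0.5128)]
213 [np.float64(0.4902), np.float64(0.5083)]
217 [np.float64(0.4911), np.float64(0.5084)]
221 [np.float64(0.4911), np.float64(0.5075)]
225 
mug rim (507, 195) [0.63038469 0.28562346 0.089     ]
mug rim (426, 140) [0.56723643 0.32455869 0.089     ]
mug rim (440, 180) [0.5799584  0.29652593 0.089     ]
mug rim (455, 110) [0.58496676 0.34457058 0.089     ]
garlic [0.63028477 0.21914613 0.03      ]
```

The knob axis is at (0.500, 0.2655), skirt 44.7 mm across, which fits. The gripper body would overlap the mug rim if centred on the knob, so I'll go down 27 mm nearer the robot with open fingers still straddling the bar. Closing will then draw the knob in and align it.

```bash
python3 -m inch '{"travel":[[-3,-23,40],[-3,-23,80],[-3,-23,110],[-3,-23,128],[-3,-23,128],[-3,-23,128]],"turn":[0,0,0,0,0,0],"claw":[-1,-1,-1,-1,-1,-1]}' 10
python3 -m inch '{"travel":[[0,0,0],[0,0,0],[0,0,0],[0,0,0],[0,0,0],[0,0,0],[0,0,0],[0,0,0],[0,0,0],[0,0,0],[0,0,0],[0,0,0]],"turn":[0,0,0,0,0,0,0,0,0,0,0,0],"claw":[-0.7,-0.5,-0.3,-0.1,0.1,0.3,0.5,0.7,1,1,1,1]}' 10
```

```text
time: 2.2
tool_pos: [0.4738, 0.2652, 0.0799]
tool_rot: [3.141, -0.0, 1.572]
contact_force: [1.0, 1.5, -0.1]
opening: 0.0918
grip_force: 0.0
time: 3.4
tool_pos: [0.4737, 0.2646, 0.0792]
tool_rot: [-3.141, -0.0, 1.571]
contact_force: [0.4, -0.6, -0.1]
opening: 0.0181
grip_force: 10.0
```

Gripped at an 18.1 mm opening, so it is the bar and it is aligned. Firming the grip, lifting and carrying to near the stem for a wrist look.

```bash
python3 -m inch '{"travel":[[0,0,0],[0,0,-30],[0,0,-75],[0,0,-121],[0,0,-121],[0,0,-121]],"turn":[0,0,0,0,0,0],"claw":[1,1,1,1,1,1]}' 45
python3 -m inch '{"travel":[[-543,-11,0],[-543,-11,0],[-543,-11,0],[-543,-11,0],[-543,-11,0],[-543,-11,0],[-543,-11,0],[-543,-11,0],[-543,-11,0],[-543,-11,0],[-543,-11,0],[-543,-11,0]],"turn":[0,0,0,0,0,0,0,0,0,0,0,0],"claw":[1,1,1,1,1,1,1,1,1,1,1,1]}'
python3 -m inch '{"travel":[[0,0,0],[0,0,0],[0,0,0]],"turn":[0,0,0],"claw":[1,1,1]}'
python3 - <<'E'
from h import *
w=cam('wrist');np.save('w.npy',w,allow_pickle=True)
print(proj(w,[.463,-.248,.088]),proj(w,[.463,-.248,.064]))
save(w,'pics/w2.png')
E
```

```text
time: 4.0
tool_pos: [0.4739, 0.2647, 0.2011]
tool_rot: [3.14, -0.001, 1.571]
contact_force: [-0.2, 0.2, -1.0]
opening: 0.0179
grip_force: 45.0
time: 5.2
tool_pos: [0.4616, -0.283, 0.1981]
tool_rot: [-3.14, -0.0, 1.566]
contact_force: [0.2, 0.6, -1.0]
opening: 0.0179
grip_force: 45.0
time: 5.5
tool_pos: [0.4627, -0.2768, 0.1997]
tool_rot: [-3.141, -0.001, 1.572]
contact_force: [0.4, -1.0, -0.6]
opening: 0.0178
grip_force: 45.0
[322.5690017  180.98405388] [322.50468774 174.11383949]
```

View pics/w2.png

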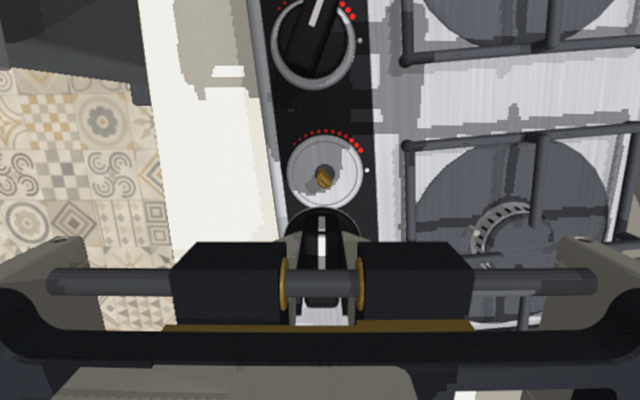

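Stem tip is at about (324,176) on the disc at (325,172), close to my prediction. The held knob with its white pointer is at (322,240). One enlarged crop to read the slot and flat.

Run:
```python
from h import *
w=np.load('w.npy',allow_pickle=True).item()
p=w['pixels'][:,:,::-1]
A=cv2.resize(p[155:200,302:347],(585,585),interpolation=cv2.INTER_CUBIC)
B=cv2.resize(p[205:310,305:339],None,fx=5.5,fy=5.5,interpolation=cv2.INTER_CUBIC)
B=cv2.copyMakeBorder(B,0,600-B.shape[0],0,0,0) if B.shape[0]<600 else B[:600]
A=cv2.copyMakeBorder(A,0,15,0,0,0)
cv2.imwrite('pics/c2.png',np.hstack([A,B]))
# disc outline
hsv=cv2.cvtColor(w['pixels'],cv2.COLOR_RGB2HSV)[140:215,285:370]
br=((hsv[...,0]>10)&(hsv[...,0]<30)&(hsv[...,1]>100)).astype(np.uint8)
ys,xs=np.nonzero(br);k=(xs>20)&(xs<60)&(ys>15)&(ys<60);print('brass',k.sum(),xs[k].min()+285,xs[k].max()+285,ys[k].min()+140,ys[k].max()+140)
```

```text
brass 206 316 331 168 187
```

View pics/c2.png

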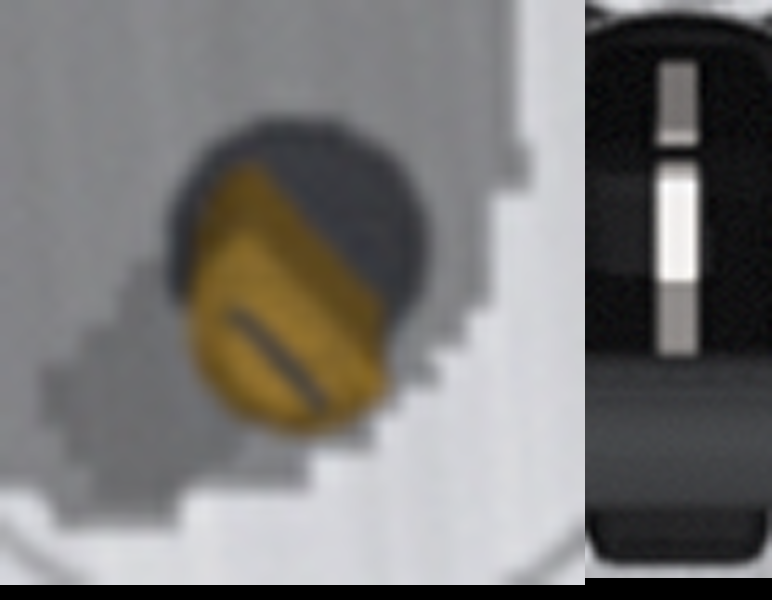

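Flat of the stem faces up-right in the picture. Slot runs from about (319.7,179) to (327,186.4). In-hand knob: pointer line centred near x=322. Computing the axis, flat angle and knob-to-tool offset.

```bash
cat > st.py <<'E'
from h import *
from scipy.optimize import least_squares
w=np.load('w.npy',allow_pickle=True).item()
s=1/13; px=lambda x,y:(302+(x+.5)*s-.5,155+(y+.5)*s-.5)
a=onz(w,*px(230,312),.088);b=onz(w,*px(325,408),.088);d=b-a
psi=np.arctan2(d[1],d[0])+np.pi/2;print('slot',a,b,'len',np.linalg.norm(d),'psi',psi)
e1=onz(w,*px(252,237),.088);e2=onz(w,*px(385,362),.088);d=e2-e1;print('flat edge psi',np.arctan2(d[1],d[0])+np.pi/2)
pts=np.array([onz(w,*px(*q),.086)[:2] for q in((190,310),(205,370),(240,415),(300,435),(345,425),(375,405))])
f=least_squares(lambda c:np.hypot(*(pts-c).T)-.006,pts.mean(0));print('axis from tip outline',f.x,f.fun.round(4))
f=least_squares(lambda c:np.hypot(*(pts-c[:2]).T)-c[2],[*pts.mean(0),.006]);print('free r',f.x)
ph=np.array([onz(w,*px(*q),.064)[:2] for q in((300,117),(425,245),(170,245),(215,150),(390,155))])
f=least_squares(lambda c:np.hypot(*(ph-c[:2]).T)-c[2],[*ph.mean(0),.009]);print('base ring z.064',f.x)
# disc
p=w['pixels'].astype(int)
# held knob: top at TCP z offset: tips 10 above underside -> top 26 above tips -> 40 mm below TCP
o=robot.observe();T=o['tool_pos'];print('tool',T,o['tool_rot'])
s=1/5.5
def kp(x,y): return 305+(x-585+.5)*s-.5,205+(y+.5)*s-.5
under=T[2]-.0792+.003; top=under+.036
# the white line: crop B; top-edge of bar (front) at y~150, 160 = end/top edge; 
for nm,q in(('edge',(678,150)),('line inner?',(678,355))): print(nm,onz(w,*kp(*q),top)[:2]-T[:2])
print('pred row of edge',proj(w,[T[0],T[1]+.0215,top]),proj(w,[T[0],T[1],top]),'seen',kp(678,150))
E
python3 st.py
```

```text
slot [ 0.46070305 -0.24628986  0.088     ] [ 0.46575498 -0.25148249  0.088     ] len 0.007244680146910349 psi 0.7716654898210535
flat edge psi 0.8113260577980851
axis from tip outline [ 0.46458537 -0.24734264] [ 0.0001 -0.0002  0.      0.0001  0.     -0.0001]
free r [ 0.46455931 -0.24739644  0.00595419]
base ring z.064 [ 0.46450019 -0.24737741  0.00747793]
tool [ 0.46283712 -0.27693937  0.19995353] [-3.14105285e+00 -7.02016880e-04  1.57250497e+00]
edge [-0.00045484  0.02055291]
line inner? [-0.00040261  0.00102162]
pred row of edge [322.47616321 229.98466002] [322.31836466 271.01025847] seen (321.5, 231.86363636363637)
```

The stem axis from the tip outline and from the base ring agrees within 0.1 mm: (0.4645, -0.2474), radius 5.95 mm, flat angle about 0.79 rad. Turning the tool to that angle, then one re-measure of stem and held knob before going on.

```bash
python3 -m inch '{"travel":[[9,-19,0],[9,-19,0],[9,-19,0],[9,-19,0],[9,-19,0],[9,-19,0],[9,-19,0],[9,-19,0],[9,-19,0]],"turn":[9,9,9,9,9,9,9,9,9],"claw":[1,1,1,1,1,1,1,1,1]}'
python3 - <<'E'
from h import *
w=cam('wrist');np.save('w.npy',w,allow_pickle=True)
c=proj(w,[.4645,-.2474,.088]);print(c)
p=w['pixels'][:,:,::-1];x,y=int(c[0])-22,int(c[1])-24;print('org',x,y)
A=cv2.resize(p[y:y+45,x:x+45],(585,585),interpolation=cv2.INTER_CUBIC)
B=cv2.resize(p[205:310,305:339],None,fx=5.5,fy=5.5,interpolation=cv2.INTER_CUBIC)
h=max(585,B.shape[0]);A=cv2.copyMakeBorder(A,0,h-585,0,0,0);B=cv2.copyMakeBorder(B,0,h-B.shape[0],0,0,0)
cv2.imwrite('pics/c3.png',np.hstack([A,B]))
E
```

```text
time: 6.45
tool_pos: [0.4438, -0.269, 0.2003]
tool_rot: [3.141, -0.0, 0.787]
contact_force: [0.2, -0.0, -0.1]
opening: 0.0176
grip_force: 45.0
[320.72705662 178.76973068]
org 298 154
```

View pics/c3.png

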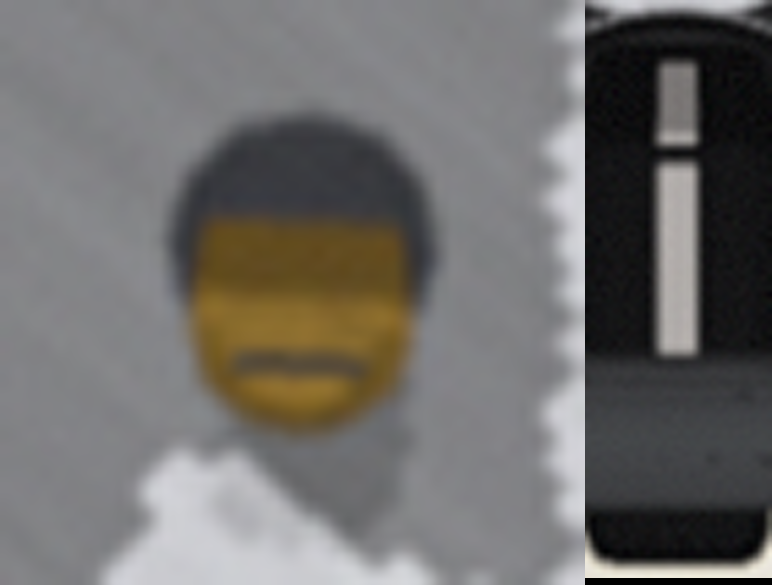

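The slot (235,362)-(362,370) in the crop is nearly level, about 3° clockwise of the tool, so the flat faces the pointer direction. Computing the final shift in tool axes.

Run:
```python
from h import *
from scipy.optimize import least_squares
w=np.load('w.npy',allow_pickle=True).item()
s=1/13; px=lambda x,y:(298+(x+.5)*s-.5,154+(y+.5)*s-.5)
o=robot.observe();T=o['tool_pos'];y=o['tool_rot'][2];X=np.array([np.cos(y),np.sin(y)]);Y=np.array([np.sin(y),-np.cos(y)])
tl=lambda q:np.round([(q-T[:2])@X*1e3,(q-T[:2])@Y*1e3],2)
a=onz(w,*px(235,362),.088);b=onz(w,*px(362,370),.088);d=b-a;print('psi',np.arctan2(d[1],d[0])+np.pi/2,'tool',y)
pts=np.array([onz(w,*px(*q),.086)[:2] for q in((190,310),(205,370),(240,415),(300,435),(360,412),(395,370),(412,310))])
f=least_squares(lambda c:np.hypot(*(pts-c).T)-.006,pts.mean(0));print('tip',f.x,tl(f.x),f.fun.round(4))
ph=np.array([onz(w,*px(*q),.064)[:2] for q in((305,110),(437,240),(168,240),(205,145),(400,145))])
f=least_squares(lambda c:np.hypot(*(ph-c[:2]).T)-c[2],[*ph.mean(0),.009]);print('base',f.x,tl(f.x[:2]))
k=(305+(678-585+.5)/5.5-.5,205+150.5/5.5-.5);top=T[2]-.0792+.039
print('knob edge',tl(onz(w,*k,top)[:2]),T)
```

```text
psi 0.7235249926141427 tool 0.7863964089344158
tip [ 0.46438784 -0.24740283] [29.92 -0.74] [-0.0001 -0.0002  0.0001  0.0002 -0.0001 -0.0003  0.    ]
base [ 0.46447905 -0.24741072  0.00793921] [29.98 -0.67]
knob edge [20.17 -0.08] [ 0.44377725 -0.26909999  0.20021636]
```

Stem position is the same from both tool yaws, so calibration is good here. The knob sits about 1.2 mm back in the grip. Moving over the stem and down to just above the tip.

```bash
python3 -m inch '{"travel":[[31,-0.5,0],[31,-0.5,0],[31,-0.5,0],[31,-0.5,15],[31,-0.5,31],[31,-0.5,31]],"turn":[0.5,0.5,0.5,0.5,0.5,0.5],"claw":[1,1,1,1,1,1]}' 55
python3 -m inch '{"travel":[[0,0,2],[0,0,4],[0,0,6],[0,0,8],[0,0,10],[0,0,10]],"turn":[0,0,0,0,0,0],"claw":[1,1,1,1,1,1]}'
```

```text
time: 7.1
tool_pos: [0.4639, -0.2469, 0.1675]
tool_rot: [-3.138, 0.001, 0.742]
contact_force: [1.4, -0.3, -0.5]
opening: 0.0181
grip_force: 55.0
time: 7.7
tool_pos: [0.4652, -0.247, 0.159]
tool_rot: [-3.141, 0.0, 0.742]
contact_force: [0.4, -0.3, -0.1]
opening: 0.0175
grip_force: 55.0
```

No contact force at about 5 mm of insertion. Going on slowly to the seat.

```bash
python3 -m inch '{"travel":[[0,0,2],[0,0,4],[0,0,6],[0,0,6]],"turn":[0,0,0,0],"claw":[1,1,1,1]}'
python3 -m inch '{"travel":[[0,0,1],[0,0,2],[0,0,3],[0,0,3]],"turn":[0,0,0,0],"claw":[1,1,1,1]}'
```

```text
time: 8.1
tool_pos: [0.4651, -0.247, 0.1528]
tool_rot: [-3.141, 0.0, 0.742]
contact_force: [0.8, 0.1, -0.4]
opening: 0.0178
grip_force: 55.0
time: 8.5
tool_pos: [0.4652, -0.247, 0.15]
tool_rot: [-3.141, -0.0, 0.742]
contact_force: [-0.4, 0.5, -0.7]
opening: 0.0176
grip_force: 55.0
```

```bash
python3 -m inch '{"travel":[[0,0,1],[0,0,2],[0,0,3],[0,0,3]],"turn":[0,0,0,0],"claw":[1,1,1,1]}'
python3 -m inch '{"travel":[[0,0,0.7],[0,0,1.5],[0,0,1.5]],"turn":[0,0,0],"claw":[1,1,1]}'
```

```text
time: 8.9
tool_pos: [0.4654, -0.2472, 0.1475]
tool_rot: [3.141, -0.0, 0.742]
contact_force: [-0.2, 0.1, 4.5]
opening: 0.0179
grip_force: 55.0
time: 9.2
tool_pos: [0.4653, -0.2472, 0.1459]
tool_rot: [3.141, -0.0, 0.742]
contact_force: [-1.4, 1.6, 5.3]
opening: 0.0179
grip_force: 55.0
```

Spring force (4.5 N, then 5.3 N) matches a home knob with the stem starting to sink. Pressing further to the hard stop.

```bash
python3 -m inch '{"travel":[[0,0,1],[0,0,2],[0,0,3],[0,0,3]],"turn":[0,0,0,0],"claw":[1,1,1,1]}'
python3 -m inch '{"travel":[[0,0,0.7],[0,0,1.4],[0,0,1.4]],"turn":[0,0,0],"claw":[1,1,1]}'
```

```text
time: 9.6
tool_pos: [0.4654, -0.2472, 0.1431]
tool_rot: [3.141, -0.0, 0.742]
contact_force: [-2.3, 1.0, 8.0]
opening: 0.0172
grip_force: 55.0
time: 9.9
tool_pos: [0.4655, -0.2472, 0.1427]
tool_rot: [3.14, -0.0, 0.742]
contact_force: [-3.3, 2.4, 15.3]
opening: 0.0176
grip_force: 55.0
```

```bash
python3 -m inch '{"travel":[[0,0,0.4],[0,0,0.4],[0,0,0.4],[0,0,0.4]],"turn":[0,0,0,0],"claw":[1,1,1,1]}'
python3 - <<'E'
from h import *
a=cam('scene');save(a,'pics/s2.png',(370,200,530,320),5)
w=cam('wrist');print(robot.observe()['contact_force'],robot.observe()['torque'])
E
```

```text
time: 10.3
tool_pos: [0.4654, -0.2472, 0.1427]
tool_rot: [3.14, -0.0, 0.742]
contact_force: [-4.5, 2.5, 17.5]
opening: 0.0172
grip_force: 55.0
[-4.70447633  3.04062703 19.15651516] [ 0.36483342  0.91675781 -0.01670535]
```

View pics/s2.png

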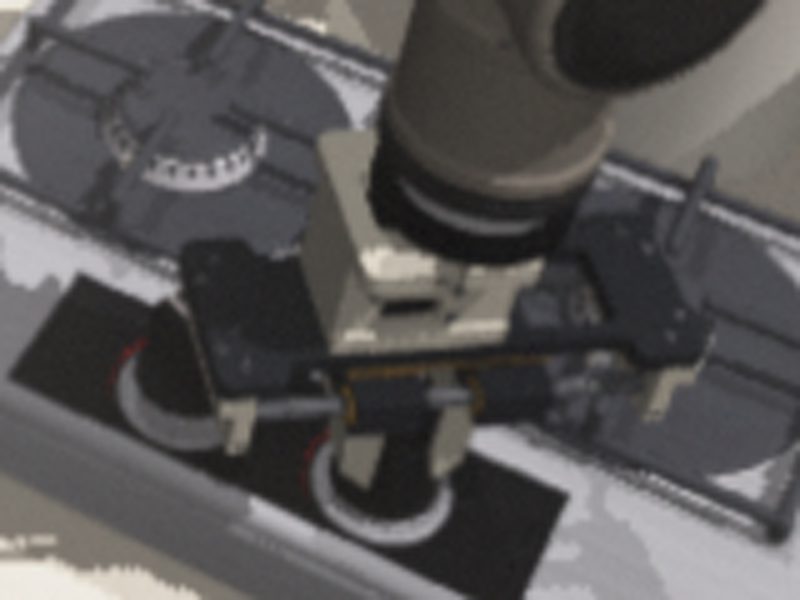

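The picture shows the knob sitting low over its disc at (390,490) in the crop, gripped by both fingers, with the gripper clear above the other knob. Travel (about 6 mm), height (underside about 66 mm) and the jump in force at the stop all fit fully pressed in.

```bash
python3 -c "
from cell import robot
print(robot.hand_in())"
```

```text
the job is handed in; nothing more can be done
None
```

I handed in the job with the knob on the stem, flats matched, pressed to the hard stop (about 19 N) and still gripped; it took about 10 s, and I did not touch the other knob, mug, lemon or garlic.

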